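# Turn the last dose paddle over to green

## Robot

A 7-joint arm with a two-finger parallel gripper is mounted at the origin on a cart in front of the work surface, level with it; the furniture and walls round the work are solid. World frame = base frame: x ahead of the robot, y to its left, z up, the work surface at z = 0. Lengths are in m, angles in rad, forces in N, time in s.
With the tool pointing down it reaches from about 0.425 to 0.925 m from the base axis. Payload 6.8 kg.
Tool frame: the origin (TCP) lies at the very end of the fingers, on their centre line; the grasp point (between the pads) lies r.grip_depth behind it (r.grip_depth is the distance from the TCP to the grasp point, in m); z points along the fingers, x is the direction in which the jaws open and shut, and the axes are right-handed (so a half turn about z gives the same grasp; the last joint's range is limited). The gripper opens to 85 mm and grips with 20 to 120 N. Pads are 22 mm wide; open, the fingers measure 114 mm over their backs; the gripper's body (76 mm by 85 mm) begins 54 mm behind the grasp point. The pads swing forward as they close: fully open they stand 13 mm farther back than shut.
Start: joints at [1.004, 0.477, 0.022, 1.555, -0.011, 1.109, -0.083], TCP at [0.299, -0.605, 0.231] pointing down, gripper open.
Joint ranges: [-2.96, 2.96], [-0.34, 2.1], [-1.41, 1.46], [0.24, 2.44], [-1.37, 4.51], [0.17, 1.92], [-2.96, 2.96]. Speed limits (rad/s): [2.39, 2.39, 3.14, 3.14, 3.14, 3.14, 3.14].

## Interface

Orientations are given as a rotation vector (axis times angle).
In Python, from bench import readout, grab_frame, workorder, r gives the robot as it stands.
- The arm moves only by the shell command python3 -m handwheel 'ROWS' [FORCE]. ROWS is text: rows parted by semicolons, each of 7 numbers parted by spaces: the shift along the tool's x, y, z in mm, then the turn, a rotation vector about the tool's x, y, z in degrees, then the finger opening in mm, from 0 to 85.4. A call has 1 to 12 rows; each row is the pose to reach, as a shift and turn from the pose commanded when the call began, along the tool's axes at that moment; what a row does not reach only later rows make up. A row lasts 1/8 s, in which the tool goes at most 62.5 mm and 10.7 degrees, less where a joint would pass 70% of its speed; a pose out of reach is approached as far as the arm can. A call with a gripper value outside its range is refused whole. The fingers move at their own pace and stop on an object; FORCE is the grip in N (left out, the last holds). Time passes only in rows, so rows that repeat a pose let the fingers close. It gives the time, the measured TCP pose, the force and the opening at its end, in the units of the state.
- readout.get_obs(): the state, without advancing time (a new reading comes with each control period).
- grab_frame(name): name is "side" or "top"; returns a dict with "pixels" (384x512x3 uint8, red, green, blue), "fx", "fy", "cx", "cy" (pixels), "rvec" (rotation vector, rad) and "tvec" (3), from world to camera coordinates, as OpenCV has them. Camera axes: x right, y down, z forward; pixel columns grow to the right and rows downward; lengths in m; the calibration is good to about 2 mm. A picture is of the moment at which its call begins. There is no depth.
- workorder.hand_in(): hands the job in, once; it reports no verdict.
The state is a dict: "clock": time; "joints": joint angles; "qvel": joint speeds; "tau": joint torques, N m; "tcp_pos": TCP position; "orientation": TCP orientation; "contact_force": force on the tool from outside, world axes, zero at the start; "moment": the same for the moment, N m; "grip_width": finger opening in m.
Only numpy, scipy, OpenCV 4.12 (cv2) and the standard library are available. Lean on these libraries where they do the work, as an engineer would, in place of code of your own. Each camera call takes 0.05 s, during which the arm holds its last target.

## Task

Three dose bays stand side by side on the bench, each with a flip paddle that is amber on one side and green on the other; two show green, one still shows amber. That dose is now made up: with the fingertips, push the amber paddle up and over its hinge and press it fully down on the far side, so that it lies flat showing green like the other two. Only push the paddle, do not pinch it between the fingers, and leave the other paddles, the cups and everything else on the bench as they are.

Things in the scene. Friction and masses are not known exactly. Their poses are not given: they have to be found in the camera images.
- bay_a: White dose bay of paddle flag_a (the one to be flipped: it starts amber side up). Fixed; base 70 (x) x 134 (y) x 12 mm, origin under its centre on the bench; x points from near side to far side along the paddle's swing, y along the hinge (left), z up. A 6 mm high ring at y = -36 mm holds a loose cup. The three bays stand side by side in any order, each turned up to 0.18 rad.
- bay_a_pivot (a point): Centre of the hinge pin of flag_a: 34 mm along bay_a's +y from its middle, 110 mm above the bench. The pin runs along the bay's y between two posts at y = 8.5 and 59.5 mm (16 mm in x, 6 mm in y, 118 mm high). The hinge is stiff (0.025 N m, under 1 N at the lip): the paddle stays at any angle.
- flag_a (a joint): Angle of bay_a's paddle, rad: 0 = lying level toward the near side (the robot), amber face up; pi/2 = straight up; pi = lying level on the far side, green face up; stops at 0 and pi. Smooth slippery plastic plate 42 mm wide, 5 mm thick, reaching 60 mm out from the pin, then a bent lip. A fingertip can push the lip from outside, up and over, then press the green face down.
- flag_a_lip (a point): Middle of the free edge of flag_a's lip. The lip is 30 mm long, bent 60 degrees toward the amber side: at angle 0 its outer green surface rises from 60 mm out, level with the pin, to this edge 75 mm out and 26 mm above the pin; at pi it hangs down on the far side. The space below the paddle's overhanging end is free.
- cup_a: Loose open clear dose cup with tablets, 62 mm wide, 61 mm high, standing in the ring of bay_a; origin at the centre of its underside, 12 mm above the bench. A bystander.
- bay_b: White dose bay of paddle flag_b (a neighbour: it starts green side up and stays so). Fixed; base 70 (x) x 134 (y) x 12 mm, origin under its centre on the bench; x points from near side to far side along the paddle's swing, y along the hinge (left), z up. A 6 mm high ring at y = -36 mm holds a loose cup. The three bays stand side by side in any order, each turned up to 0.18 rad.
- bay_b_pivot (a point): Centre of the hinge pin of flag_b: 34 mm along bay_b's +y from its middle, 110 mm above the bench. The pin runs along the bay's y between two posts at y = 8.5 and 59.5 mm (16 mm in x, 6 mm in y, 118 mm high). The hinge is stiff (0.025 N m, under 1 N at the lip): the paddle stays at any angle.
- flag_b (a joint): Angle of bay_b's paddle, rad: 0 = lying level toward the near side (the robot), amber face up; pi/2 = straight up; pi = lying level on the far side, green face up; stops at 0 and pi. Smooth slippery plastic plate 42 mm wide, 5 mm thick, reaching 60 mm out from the pin, then a bent lip. A fingertip can push the lip from outside, up and over, then press the green face down.
- flag_b_lip (a point): Middle of the free edge of flag_b's lip. The lip is 30 mm long, bent 60 degrees toward the amber side: at angle 0 its outer green surface rises from 60 mm out, level with the pin, to this edge 75 mm out and 26 mm above the pin; at pi it hangs down on the far side. The space below the paddle's overhanging end is free.
- cup_b: Loose open clear dose cup with tablets, 62 mm wide, 61 mm high, standing in the ring of bay_b; origin at the centre of its underside, 12 mm above the bench. A bystander.
- bay_c: White dose bay of paddle flag_c (a neighbour: it starts green side up and stays so). Fixed; base 70 (x) x 134 (y) x 12 mm, origin under its centre on the bench; x points from near side to far side along the paddle's swing, y along the hinge (left), z up. A 6 mm high ring at y = -36 mm holds a loose cup. The three bays stand side by side in any order, each turned up to 0.18 rad.
- bay_c_pivot (a point): Centre of the hinge pin of flag_c: 34 mm along bay_c's +y from its middle, 110 mm above the bench. The pin runs along the bay's y between two posts at y = 8.5 and 59.5 mm (16 mm in x, 6 mm in y, 118 mm high). The hinge is stiff (0.025 N m, under 1 N at the lip): the paddle stays at any angle.
- flag_c (a joint): Angle of bay_c's paddle, rad: 0 = lying level toward the near side (the robot), amber face up; pi/2 = straight up; pi = lying level on the far side, green face up; stops at 0 and pi. Smooth slippery plastic plate 42 mm wide, 5 mm thick, reaching 60 mm out from the pin, then a bent lip. A fingertip can push the lip from outside, up and over, then press the green face down.
- flag_c_lip (a point): Middle of the free edge of flag_c's lip. The lip is 30 mm long, bent 60 degrees toward the amber side: at angle 0 its outer green surface rises from 60 mm out, level with the pin, to this edge 75 mm out and 26 mm above the pin; at pi it hangs down on the far side. The space below the paddle's overhanging end is free.
- cup_c: Loose open clear dose cup with tablets, 62 mm wide, 61 mm high, standing in the ring of bay_c; origin at the centre of its underside, 12 mm above the bench. A bystander.
- bottle_2: Loose white tablet bottle with a green band, 38 mm wide, 68 mm high, behind the bays; origin under its centre. A bystander.
- bottle_open: Loose white tablet bottle, 42 mm wide, 74 mm high, behind the bays; origin under its centre. A bystander.
- tape_roll: Loose roll of tape, 53 mm wide, 18 mm high, in front of the bays; origin under its centre. A bystander.
- blister_2: Loose blister strip, 38 x 90 x 5 mm, lying in front of the bays; origin under its centre. A bystander.

How it is judged:
By the outcome, as a careful person would: the job done as asked, in the order asked, and still so for the second after the job is handed in, with the robot touching nothing.
It also fails if it takes over 35 s, if anything falls off the work surface, if the arm or the gripper's body presses on something with over 40 N, if the wrist force passes 120 N, or if a joint passes its speed limit or range.

## Working session

There is one attempt and no reset: what is moved stays moved. The work goes in short steps, Python scripts to look and compute and a shell command to move; the robot and the scene stay as the last step left them, time stands still between calls to the robot, and variables do not carry over. Pictures are saved under pics/ and viewed, and the job is handed in when it is done.

```bash
ls; mkdir -p pics
python3 - <<'E'
from bench import readout, grab_frame, workorder, r
import cv2,numpy as np
o=readout.get_obs(); print(o); print(r.grip_depth)
for n in("side","top"):
    f=grab_frame(n); cv2.imwrite(f"pics/{n}0.png",f["pixels"][:,:,::-1])
    R=cv2.Rodrigues(np.array(f["rvec"]))[0]; print(n,f["fx"],f["fy"],f["cx"],f["cy"],"cam",-R.T@np.array(f["tvec"]),R.tolist())
E
```

```text
pics
{'clock': 0.0, 'joints': array([ 1.0038943 ,  0.47781913,  0.02237535,  1.5564795 , -0.01146284,
        1.10927275, -0.08309429]), 'qvel': array([-7.37557221e-04, -8.78836897e-04, -6.78642014e-04, -1.33546614e-03,
        2.23760735e-03,  9.44113726e-04, -7.29010665e-05]), 'tau': array([ 7.12628753e-04, -5.96447539e+01,  1.60817306e+00, -2.81197947e+01,
        1.24863055e-02,  9.34629614e-03, -3.25514415e-07]), 'tcp_pos': array([ 0.29863147, -0.60467928,  0.23030181]), 'orientation': array([-2.66770825e+00,  1.65765773e+00,  2.61110713e-03]), 'contact_force': array([ 0.52381215, -0.60075246,  0.18529515]), 'moment': array([-0.03201601, -0.01029315,  0.01696916]), 'grip_width': 0.0853943407463618}
0.0187
side 446.0342857037796 446.0342857037796 260.1691073484364 191.78851373473367 cam [ 0.87760387 -0.79198758  0.46089502] [[0.9258844140098451, 0.37766061254290817, 0.01051254618830813], [0.16192038991461108, -0.3715215128212121, -0.9141955769095245], [-0.34135002449618523, 0.8481416315950734, -0.4051369318288576]]
top 442.61439195516294 442.61439195516294 253.49037791495797 188.169236234622 cam [ 0.41625437 -0.0205476   1.10398622] [[0.0005312947208266916, -0.9996580932196517, 0.0261421955154771], [-0.9848328866307969, -0.005058854507217769, -0.17343181196518226], [0.17350476401635534, -0.025653550466253464, -0.9844988533320413]]
```

View pics/side0.png

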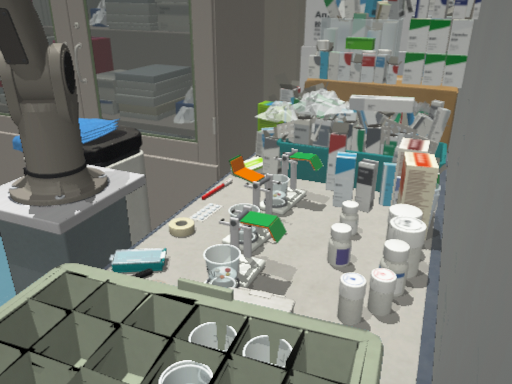

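View pics/top0.png

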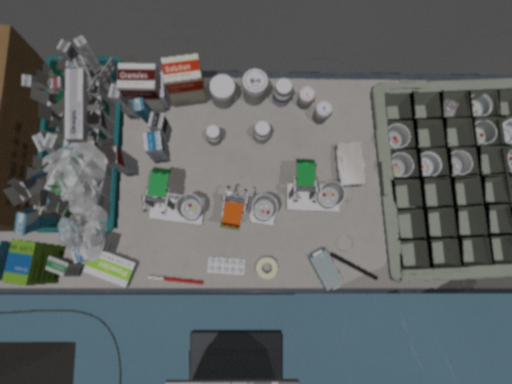

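The top view shows amber in the middle bay (232,213), the neighbours' green paddles at (158,183) and (306,174), and two small bottles behind at (213,133) and (262,131). I'll zoom in on the middle bay.

```bash
cat > h.py <<'E'
from bench import readout, grab_frame, workorder, r
import cv2,numpy as np
class V:
    def __init__(s,n):
        f=grab_frame(n); s.img=np.ascontiguousarray(f["pixels"][:,:,::-1]); s.K=np.array([[f["fx"],0,f["cx"]],[0,f["fy"],f["cy"]],[0,0,1]])
        s.rv=np.array(f["rvec"],float); s.t=np.array(f["tvec"],float); s.R=cv2.Rodrigues(s.rv)[0]; s.c=-s.R.T@s.t
    def ray(s,u,v):
        d=s.R.T@np.linalg.inv(s.K)@np.array([u,v,1.]); return d/np.linalg.norm(d)
    def plane(s,u,v,z):
        d=s.ray(u,v); return s.c+d*(z-s.c[2])/d[2]
    def proj(s,P): return cv2.projectPoints(np.array(P,float).reshape(-1,3),s.rv,s.t,s.K,None)[0].reshape(-1,2)
    def crop(s,name,x0,y0,w,h,k): cv2.imwrite(name,cv2.resize(s.img[y0:y0+h,x0:x0+w],None,fx=k,fy=k,interpolation=cv2.INTER_CUBIC))
E
python3 - <<'E'
from h import *
for n,c in(("top",(130,110,230,130)),("side",(195,130,140,160))):
    v=V(n); v.crop(f"pics/{n}1.png",*c,3.4)
    hsv=cv2.cvtColor(v.img,cv2.COLOR_BGR2HSV)
    for nm,lo,hi in(("amber",(5,150,100),(22,255,255)),("green",(50,120,60),(75,255,255))):
        m=cv2.inRange(hsv,lo,hi)
        for q in cv2.findContours(m,0,2)[0]:
            if cv2.contourArea(q)>60: 
                print(n,nm,cv2.contourArea(q),cv2.minAreaRect(q),cv2.approxPolyDP(q,2,True).reshape(-1,2).tolist())
E
```

```text
top amber 370.5 ((232.02073669433594, 214.22264099121094), (17.20026397705078, 24.26465606689453), 10.61965560913086) [[227, 201], [222, 224], [237, 227], [235, 226], [239, 223], [242, 204]]
top amber 81.0 ((183.5, 65.0), (8.0, 31.0), 90.0) [[199, 68], [198, 61], [168, 64], [189, 63], [190, 69]]
top green 394.5 ((158.03846740722656, 181.8076934814453), (17.258220672607422, 27.06402587890625), 11.309932708740234) [[154, 169], [150, 178], [149, 193], [163, 195], [169, 171]]
top green 354.5 ((305.4845275878906, 172.26380920410156), (16.383445739746094, 24.3109188079834), 3.3664605617523193) [[298, 160], [298, 184], [312, 184], [313, 162]]
side amber 350.0 ((245.16744995117188, 171.12188720703125), (34.676246643066406, 17.441328048706055), 40.81508255004883) [[231, 161], [234, 173], [251, 181], [263, 177], [247, 169], [241, 156]]
side amber 68.5 ((421.5487976074219, 159.5609893798828), (16.233436584472656, 11.816173553466797), 6.34019136428833) [[414, 154], [417, 165], [429, 166], [424, 154], [423, 163], [418, 162], [416, 153]]
side green 526.0 ((264.5707702636719, 221.87266540527344), (
[... 218 characters left out ...]
56, 13.86362075805664), 26.56505012512207) [[290, 156], [309, 159], [316, 170], [321, 166], [318, 157], [312, 153], [297, 152]]
side green 225.0 ((445.4754638671875, 59.56414794921875), (40.78755569458008, 8.817756652832031), 2.4895529747009277) [[425, 63], [445, 58], [448, 64], [463, 61], [466, 57], [426, 55]]
side green 99.5 ((414.0, 57.5), (18.0, 9.0), 0.0) [[405, 62], [423, 58], [423, 54], [407, 53]]
side green 258.5 ((359.4474792480469, 43.34046936035156), (27.38406753540039, 10.60430908203125), 3.5763344764709473) [[346, 39], [346, 47], [371, 49], [373, 46], [372, 39]]
side green 237.0 ((429.5, 24.5), (9.0, 39.0), 90.0) [[410, 28], [429, 24], [431, 29], [448, 25], [449, 21], [411, 20]]
```

View pics/top1.png

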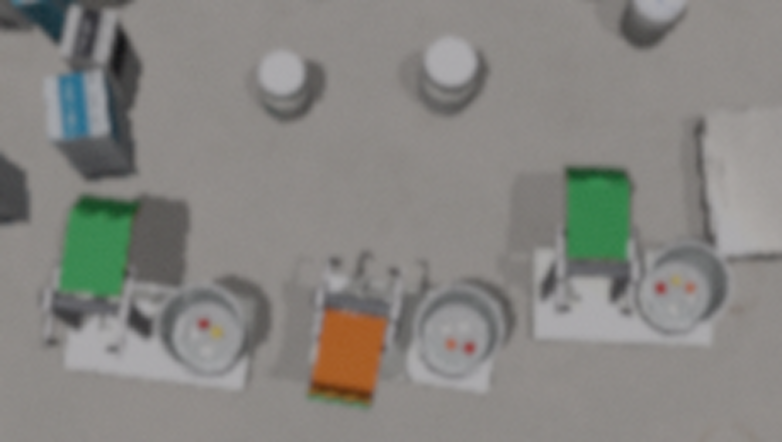

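View pics/side1.png

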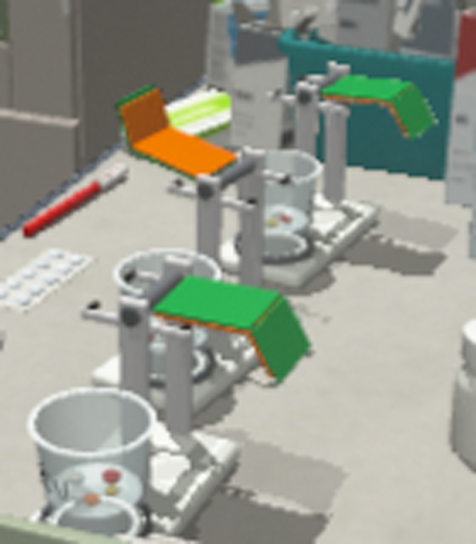

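Run:
```python
from h import *
v=V("top");s=V("side")
g=lambda u,w,z: v.plane(130+(u+.5)/3.4-.5,110+(w+.5)/3.4-.5,z)
def ln(a,b,name): d=b-a; print(name,a.round(4),b.round(4),"len",np.linalg.norm(d).round(4),"dir deg",np.degrees(np.arctan2(d[1],d[0])).round(1))
ln(g(372,396,.136),g(312,386,.136),"lip R->L (y)")
ln(g(380,392,.110),g(386,318,.110),"side?")
ln(g(324,310,.1125),g(388,318,.1125),"pin edge L->R")
ln(g(312,386,.136),g(324,310,.1125),"left lip->pin")
ln(g(372,396,.136),g(388,318,.1125),"right lip->pin")
ln(g(487,390,.012),g(412,382,.012),"base near edge")
ln(g(330,262,.118),g(397,272,.118),"?")
for p in((283,73,.068),(450,65,.074)): print("bottle",g(*p).round(3))
for p in((458,330,.04),(208,330,.04)): print("cup",g(*p).round(3))
# side view
h=lambda u,w,z: s.plane(195+(u+.5)/3.4-.5,130+(w+.5)/3.4-.5,z)
ln(h(157,88,.136),h(118,100,.136),"side lip edge")
ln(h(236,158,.1125),h(186,178,.1125),"side plate")
ln(h(136,152,.1125),h(186,178,.1125),"x")
```

```text
lip R->L (y) [ 0.5024 -0.0143  0.136 ] [0.5088 0.0244 0.136 ] len 0.0391 dir deg 80.7
side? [ 0.5074 -0.0193  0.11  ] [ 0.5568 -0.0231  0.11  ] len 0.0495 dir deg -4.3
pin edge L->R [0.5616 0.0181 0.1125] [ 0.5564 -0.0244  0.1125] len 0.0429 dir deg -97.0
left lip->pin [0.5088 0.0244 0.136 ] [0.5616 0.0181 0.1125] len 0.0582 dir deg -6.7
right lip->pin [ 0.5024 -0.0143  0.136 ] [ 0.5564 -0.0244  0.1125] len 0.0598 dir deg -10.7
base near edge [ 0.5181 -0.097   0.012 ] [ 0.5237 -0.0425  0.012 ] len 0.0549 dir deg 84.1
? [0.5931 0.0143 0.118 ] [ 0.5865 -0.0302  0.118 ] len 0.045 dir deg -98.3
bottle [0.739 0.051 0.068]
bottle [ 0.744 -0.068  0.074]
cup [ 0.558 -0.075  0.04 ]
cup [0.558 0.103 0.04 ]
side lip edge [0.4905 0.0534 0.136 ] [0.4775 0.0225 0.136 ] len 0.0335 dir deg -112.9
side plate [0.5609 0.0156 0.1125] [ 0.5455 -0.026   0.1125] len 0.0445 dir deg -110.4
x [ 0.5003 -0.      0.1125] [ 0.5455 -0.026   0.1125] len 0.0521 dir deg -30.0
```

```bash
cat > ov.py <<'E'
from h import *
import sys
px,py,yaw,ang=map(float,sys.argv[1:5]); tag=sys.argv[5]
c,s_=np.cos(yaw),np.sin(yaw)
def W(x,y,z): return [px+c*x-s_*y,py+s_*x+c*y,z]
def seg(a,b): return (W(*a),W(*b))
def pad(o,t): # out dist o from pin, t toward amber
    return (-np.cos(ang)*o+np.sin(ang)*t, .11+np.sin(ang)*o+np.cos(ang)*t)
S=[]
B=[(-.035,-.101,.012),(.035,-.101,.012),(.035,.033,.012),(-.035,.033,.012)]
S+=[seg(B[i],B[(i+1)%4]) for i in range(4)]
for y in(-.0255,.0255):
    for x in(-.008,.008): S.append(seg((x,y,.012),(x,y,.118)))
    S.append(seg((-.008,y,.118),(.008,y,.118)))
P=[pad(0,0),pad(.06,0),pad(.075,.026)]
for y in(-.021,.021):
    for a,b in((0,1),(1,2)): S.append(seg((P[a][0],y,P[a][1]),(P[b][0],y,P[b][1])))
for p in P[1:]: S.append(seg((p[0],-.021,p[1]),(p[0],.021,p[1])))
for n,(x0,y0,w,h) in(("top",(180,160,120,90)),("side",(195,130,140,100))):
    v=V(n);k=5; im=cv2.resize(v.img[y0:y0+h,x0:x0+w],None,fx=k,fy=k,interpolation=cv2.INTER_CUBIC)
    for a in S:
        q=((v.proj(a)+.5-[x0,y0])*k).round().astype(int); cv2.line(im,tuple(map(int,q[0])),tuple(map(int,q[1])),(255,0,0),1)
    cv2.imwrite(f"pics/ov_{n}{tag}.png",im)
E
python3 ov.py .570 -.004 -.13 0 1
```

```text
(no output)
```

View pics/ov_top1.png

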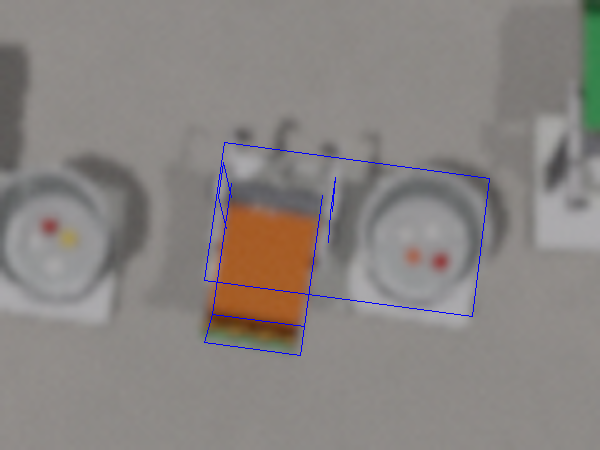

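View pics/ov_side1.png

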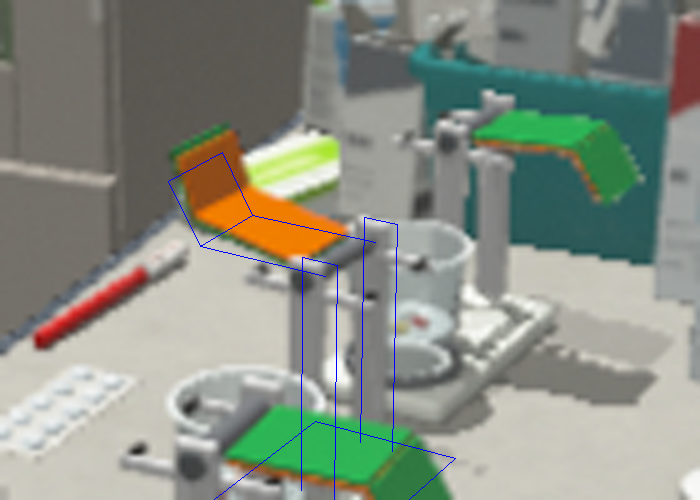

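Run:
```python
from h import *
v=V("top");s=V("side")
def tri(t,q):
    a=np.array([180+t[0]/5-.5,160+t[1]/5-.5]);b=np.array([195+q[0]/5-.5,130+q[1]/5-.5])
    P=lambda c:c.K@np.c_[c.R,c.t]
    X=cv2.triangulatePoints(P(v),P(s),a.reshape(2,1),b.reshape(2,1)); X=(X[:3]/X[3]).ravel()
    print(X.round(4),(v.proj(X)-a).round(1),(s.proj(X)-b).round(1)); return X
print("lip y-");tri((297,338),(172,155));print("lip y+");tri((208,326),(230,127))
print("crease y-");tri((303,323),(195,215));print("crease y+");tri((214,310),(250,188))
print("pin y-");tri((318,217),(305,260));print("pin y+");tri((230,203),(350,232))
for n,w in((v,(175,165,80,70)),(s,(220,145,60,50))): n.crop("pics/z_%s.png"%("top" if n is v else "side"),*w,10)
```

```text
lip y-
[ 0.4973 -0.015   0.1483] [[0.5 0.9]] [[ 1.1 -0.1]]
lip y+
[0.5038 0.0241 0.1487] [[0.1 0.2]] [[ 0.3 -0. ]]
crease y-
[ 0.507 -0.017  0.124] [[0.2 0.4]] [[ 0.5 -0.1]]
crease y+
[0.5134 0.0229 0.1229] [[0.1 0.2]] [[ 0.2 -0. ]]
pin y-
[ 0.5572 -0.0227  0.1142] [[-0.1 -0.2]] [[-0.2  0. ]]
pin y+
[0.5624 0.0165 0.113 ] [[0.2 0.3]] [[ 0.4 -0.1]]
```

View pics/z_top.png

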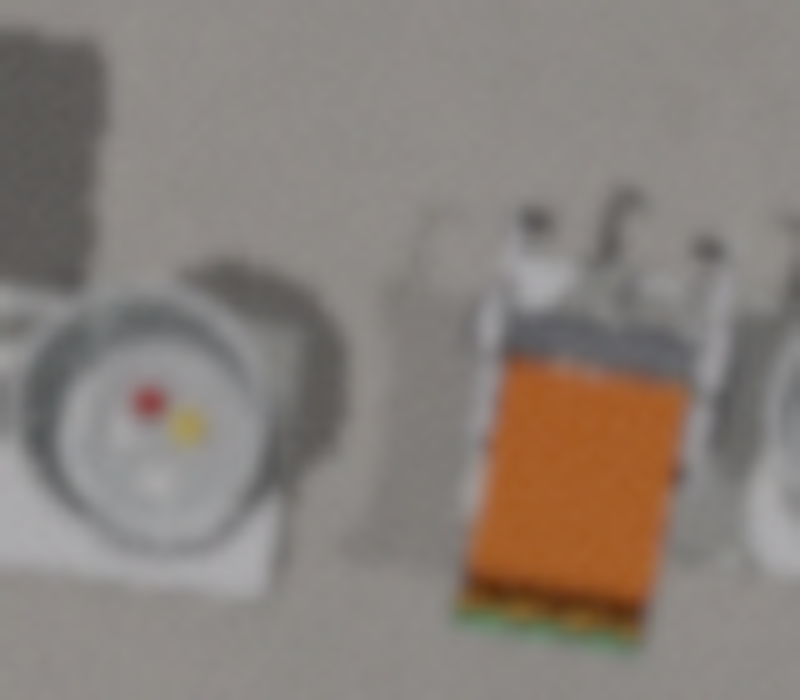

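View pics/z_side.png

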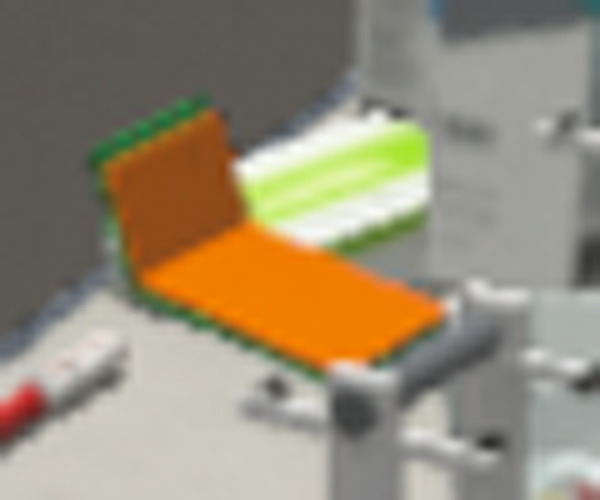

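```bash
python3 ov.py .566 -.004 -.14 0.17 2
```

```text
(no output)
```

View pics/ov_top2.png

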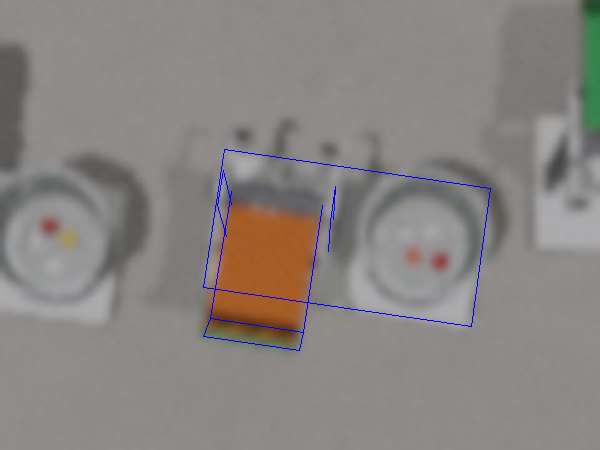

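View pics/ov_side2.png

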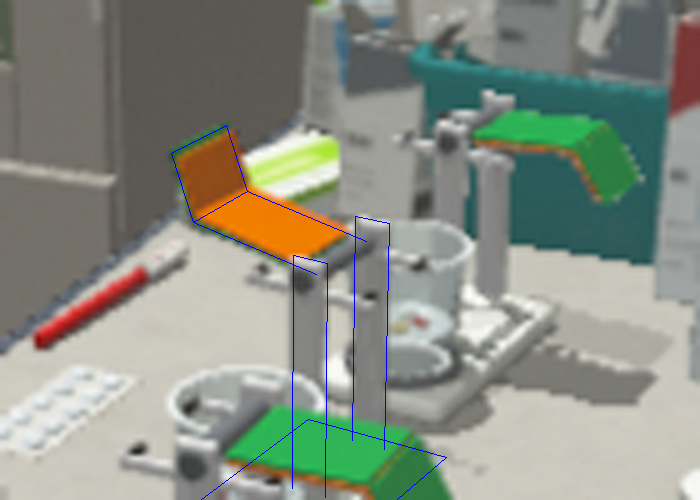

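```bash
cat > goal.py <<'E'
from h import *
import sys
from scipy.spatial.transform import Rotation as Ro
PIN=np.array([.567,-.0035]);YAW=-.14
cx=np.array([np.cos(YAW),np.sin(YAW)]);cy=np.array([-np.sin(YAW),np.cos(YAW)])
o=readout.get_obs();R=Ro.from_rotvec(o["orientation"]);p=o["tcp_pos"]
print("t",o["clock"].__round__(2),"tcp",p.round(4),"F",o["contact_force"].round(2),"grip",round(o["grip_width"],4))
print("in bay: x,y,z mm",((p[:2]-PIN)@cx*1000).round(1),((p[:2]-PIN)@cy*1000).round(1),(p[2]*1000).round(1))
print("tool axes (rows x,y,z in world)\n",R.as_matrix().T.round(3))
# desired orientation: tool z down, tool x = +-bay y
for sg in(1,-1):
    x=np.r_[sg*cy,0];z=np.array([0,0,-1.]);y=np.cross(z,x)
    print("turn deg",sg,np.degrees((R.inv()*Ro.from_matrix(np.c_[x,y,z])).as_rotvec()).round(1),end=" | ")
print()
for a in sys.argv[1:]:
    b=np.array(list(map(float,a.split(','))))/1000
    w=np.r_[PIN+b[0]*cx+b[1]*cy,b[2]]
    print(a,"world",w.round(4),"-> tool mm",(R.inv().apply(w-p)*1000).round(1))
E
python3 goal.py -130,0,230 -130,0,140
```

```text
t 0.6 tcp [ 0.299  -0.6052  0.2313] F [0.56 0.3  0.82] grip 0.0855
in bay: x,y,z mm -181.5 -633.2 231.3
tool axes (rows x,y,z in world)
 [[ 0.443 -0.897 -0.   ]
 [-0.897 -0.443 -0.   ]
 [ 0.     0.    -1.   ]]
turn deg 1 [  -0.    -0.  -145.7] | turn deg -1 [-0.   0.  34.3] | 
-130,0,230 world [0.4383 0.0146 0.23  ] -> tool mm [-494.  -399.4    1.3]
-130,0,140 world [0.4383 0.0146 0.14  ] -> tool mm [-494.  -399.4   91.3]
```

```bash
python3 -m handwheel '-40 -32 0 0 0 4 0; -83 -67 0 0 0 8 0; -125 -101 0 0 0 12 0; -167 -135 0 0 0 16 0; -209 -169 0 0 0 20 0; -251 -203 0 0 0 24 0; -293 -237 0 0 0 28 0; -335 -271 0 0 0 32 0; -377 -305 0 0 0 34.3 0; -419 -339 0 0 0 34.3 0; -460 -372 0 0 0 34.3 0; -494 -399 0 0 0 34.3 0'; python3 goal.py -130,0,230 -130,0,135
```

```text
clock: 2.1
tcp_pos: [0.4383, 0.0165, 0.2318]
orientation: [-2.061, 2.369, -0.001]
contact_force: [0.3, -0.3, 0.5]
grip_width: 0.0001
t 2.1 tcp [0.4383 0.0165 0.2318] F [ 0.27 -0.32  0.54] grip 0.0001
in bay: x,y,z mm -130.2 1.9 231.8
tool axes (rows x,y,z in world)
 [[-0.138 -0.99  -0.   ]
 [-0.99   0.138 -0.001]
 [ 0.001  0.    -1.   ]]
turn deg 1 [-0.000e+00 -1.000e-01 -1.799e+02] | turn deg -1 [-0.1  0.   0.1] | 
-130,0,230 world [0.4383 0.0146 0.23  ] -> tool mm [ 1.9 -0.2  1.8]
-130,0,135 world [0.4383 0.0146 0.135 ] -> tool mm [ 1.9 -0.1 96.8]
```

```bash
python3 -m handwheel '2 0 30 0 0 0 0; 2 0 60 0 0 0 0; 2 0 92 0 0 0 0; 2 0 92 0 0 0 0; 2 -20 92 0 0 0 0; 2 -35 92 0 0 0 0; 2 -50 92 0 0 0 0; 2 -65 92 0 0 0 0; 2 -80 92 0 0 0 0'; python3 goal.py
python3 - <<'E'
from h import *
v=V("side");v.crop("pics/p1.png",190,100,150,130,4)
E
```

```text
clock: 3.22
tcp_pos: [0.4837, 0.0051, 0.1317]
orientation: [2.028, -2.326, -0.07]
contact_force: [-102.3, 21.6, 41.9]
grip_width: 0.0004
t 3.23 tcp [0.4837 0.0051 0.1317] F [-102.31   21.6    41.92] grip 0.0004
in bay: x,y,z mm -83.7 -3.1 131.7
tool axes (rows x,y,z in world)
 [[-0.135 -0.991  0.012]
 [-0.988  0.136  0.07 ]
 [-0.071 -0.002 -0.997]]
turn deg 1 [   1.1    6.3 -179.7] | turn deg -1 [ 4.  -0.7  0.2] |
```

View pics/p1.png

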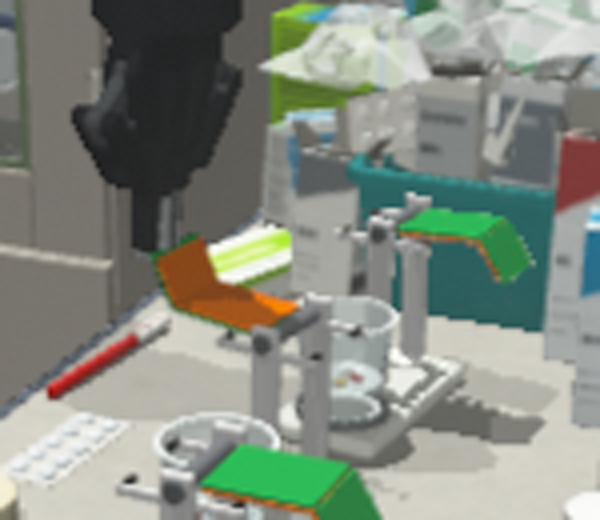

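The horizontal push jammed at about 104 N: the vertical finger side is catching the lip's edge and friction locks it. I'll back off and tilt the tool so the tip meets the lip's outer face, then push upward.

```bash
python3 -m handwheel '0 35 0 0 0 0 0; 0 75 0 0 0 0 0; 0 90 0 10 0 0 0; 0 90 0 20 0 0 0; 0 90 0 30 0 0 0; 0 90 0 38 0 0 0; 0 90 0 38 0 0 0'; python3 goal.py
python3 - <<'E'
from h import *
print(readout.get_obs()["joints"].round(2))
v=V("side");v.crop("pics/p2.png",190,100,150,130,4)
E
```

```text
clock: 4.15
tcp_pos: [0.4387, 0.0063, 0.1557]
orientation: [-1.852, 2.127, -0.504]
contact_force: [0.8, 0.0, 0.3]
grip_width: 0.0003
t 4.15 tcp [0.4387 0.0063 0.1557] F [0.81 0.01 0.26] grip 0.0003
in bay: x,y,z mm -128.4 -8.2 155.7
tool axes (rows x,y,z in world)
 [[-0.142 -0.99   0.02 ]
 [-0.894  0.119 -0.433]
 [ 0.426 -0.08  -0.901]]
turn deg 1 [   1.8  -39.9 -175.4] | turn deg -1 [-25.6  -1.2   0.1] | 
[ 0.66  0.1  -0.98  2.43  0.88  0.38 -2.79]
```

View pics/p2.png

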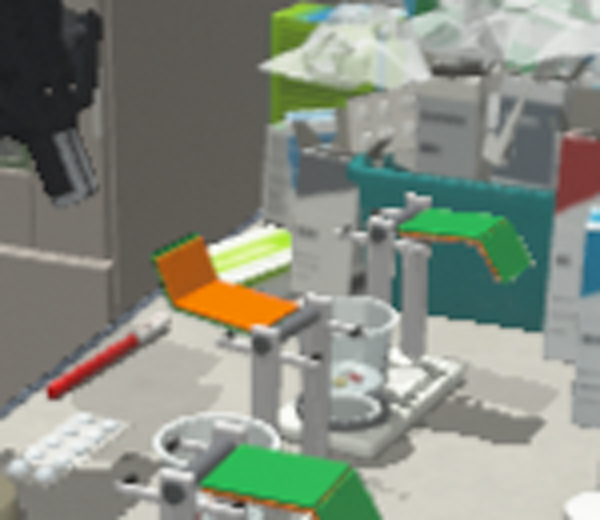

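```bash
python3 -m handwheel '0 -12 21 0 0 0 0; 0 -24 42 0 0 0 0; 0 -24 42 0 0 0 0; 0 -24 42 0 0 0 0'; python3 goal.py -95,0,122
python3 - <<'E'
from h import *
print(readout.get_obs()["joints"].round(2))
v=V("side");v.crop("pics/p3.png",190,100,150,130,4)
E
```

```text
clock: 4.7
tcp_pos: [0.4782, 0.0, 0.1275]
orientation: [-1.853, 2.129, -0.503]
contact_force: [-0.5, -0.3, 0.4]
grip_width: 0.0001
t 4.7 tcp [0.4782 0.     0.1275] F [-0.49 -0.33  0.35] grip 0.0001
in bay: x,y,z mm -88.4 -8.9 127.5
tool axes (rows x,y,z in world)
 [[-0.142 -0.99   0.021]
 [-0.894  0.12  -0.431]
 [ 0.424 -0.08  -0.902]]
turn deg 1 [   1.9  -39.7 -175.4] | turn deg -1 [-25.5  -1.2   0.1] | 
-95,0,122 world [0.4729 0.0098 0.122 ] -> tool mm [-9.   8.2  2. ]
[ 0.25  0.19 -0.55  2.4   1.06  0.34 -2.95]
```

View pics/p3.png

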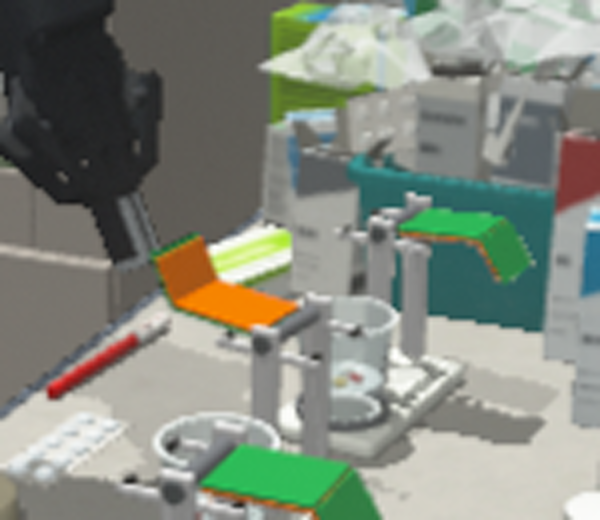

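```bash
python3 -m handwheel '-4 6 2 6 0 0 0; -9 10 6 12 0 0 0; -9 10 6 12 0 0 0; -9 10 6 12 0 0 0'; python3 goal.py -95,0,122
python3 - <<'E'
from h import *
print(readout.get_obs()["joints"].round(2))
E
```

```text
clock: 5.25
tcp_pos: [0.479, -0.008, 0.1835]
orientation: [-1.792, 2.021, -0.613]
contact_force: [0.0, -0.0, -0.2]
grip_width: -0.0001
t 5.25 tcp [ 0.479  -0.008   0.1835] F [ 0.02 -0.01 -0.17] grip -0.0001
in bay: x,y,z mm -86.5 -16.8 183.5
tool axes (rows x,y,z in world)
 [[-0.123 -0.992  0.011]
 [-0.831  0.097 -0.547]
 [ 0.542 -0.076 -0.837]]
turn deg 1 [   0.5  -51.1 -171.4] | turn deg -1 [-33.2  -0.3   1.1] | 
-95,0,122 world [0.4729 0.0098 0.122 ] -> tool mm [-17.6  40.4  46.9]
[ 0.35  0.04 -0.61  2.44  1.1   0.27 -2.96]
```

```bash
python3 -m handwheel '-8 20 23 -4 0 5 0; -17 40 44 -8 0 10 0; -17 40 44 -8 0 10 0; -17 40 44 -8 0 10 0'; python3 goal.py -92,0,122
python3 - <<'E'
from h import *
print(readout.get_obs()["joints"].round(2))
E
```

```text
clock: 5.75
tcp_pos: [0.4716, 0.011, 0.123]
orientation: [-1.67, 2.239, -0.423]
contact_force: [0.5, 0.1, 0.0]
grip_width: 0.0002
t 5.75 tcp [0.4716 0.011  0.123 ] F [0.51 0.08 0.03] grip 0.0002
in bay: x,y,z mm -96.5 1.0 123.0
tool axes (rows x,y,z in world)
 [[-0.269 -0.96  -0.074]
 [-0.867  0.274 -0.416]
 [ 0.419 -0.048 -0.907]]
turn deg 1 [  3.8  37.  167.6] | turn deg -1 [-24.9   2.5  -8.4] | 
-92,0,122 world [0.4759 0.0093 0.122 ] -> tool mm [ 0.5 -3.8  2.8]
[-0.2   0.16 -0.08  2.43  0.88  0.22 -2.96]
```

```bash
python3 -m handwheel '0 -2 2 0 2 -8 0; 0 -4 3 0 2 -8 0; 0 -4 3 0 2 -8 0'; python3 goal.py -76,0,124 -70,0,135 -64,0,147 -55,0,154
python3 - <<'E'
from h import *
print(readout.get_obs()["joints"].round(2))
v=V("side");v.crop("pics/p4.png",190,100,150,130,4)
E
```

```text
clock: 6.12
tcp_pos: [0.4766, 0.0085, 0.1227]
orientation: [-1.833, 2.157, -0.49]
contact_force: [0.1, 0.1, 0.2]
grip_width: -0.0
t 6.12 tcp [0.4766 0.0085 0.1227] F [0.09 0.14 0.16] grip -0.0
in bay: x,y,z mm -91.1 -0.7 122.7
tool axes (rows x,y,z in world)
 [[-0.164 -0.986  0.014]
 [-0.896  0.143 -0.421]
 [ 0.414 -0.082 -0.907]]
turn deg 1 [ -1.7  38.5 174.5] | turn deg -1 [-24.9  -1.1  -1.2] | 
-76,0,124 world [0.4917 0.0071 0.124 ] -> tool mm [ -1.1 -14.2   5.2]
-70,0,135 world [0.4977 0.0063 0.135 ] -> tool mm [ -1.1 -24.3  -2.2]
-64,0,147 world [0.5036 0.0054 0.147 ] -> tool mm [ -1.1 -34.8 -10.6]
-55,0,154 world [0.5125 0.0042 0.154 ] -> tool mm [ -1.2 -45.9 -13.1]
[-0.2   0.17 -0.09  2.42  0.92  0.27 -2.88]
```

View pics/p4.png

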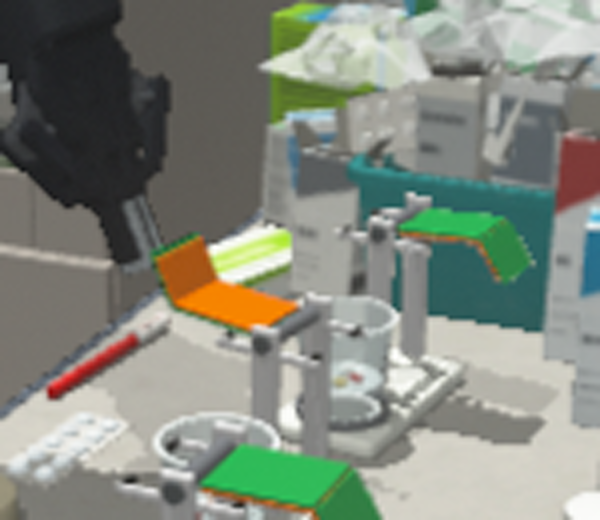

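The fingertip is now tilted 25° in front of the lip with no contact. I'll push in and up in small steps.

```bash
python3 -m handwheel '-1 -10 6 0 0 0 0; -1 -15 4 0 0 0 0; -1 -20 0 0 0 0 0; -1 -25 -4 0 0 0 0'; python3 goal.py -64,0,147 -55,0,154
python3 - <<'E'
from h import *
v=V("side");v.crop("pics/p5.png",190,100,150,130,4)
E
```

```text
clock: 6.68
tcp_pos: [0.4972, 0.0065, 0.136]
orientation: [-1.837, 2.157, -0.489]
contact_force: [-2.4, 0.7, -0.0]
grip_width: 0.0
t 6.67 tcp [0.4972 0.0065 0.136 ] F [-2.36  0.73 -0.04] grip 0.0
in bay: x,y,z mm -70.5 0.1 136.0
tool axes (rows x,y,z in world)
 [[-0.163 -0.987  0.016]
 [-0.897  0.141 -0.419]
 [ 0.411 -0.082 -0.908]]
turn deg 1 [ -1.8  38.4 174.7] | turn deg -1 [-24.8  -1.2  -1.1] | 
-64,0,147 world [0.5036 0.0054 0.147 ] -> tool mm [  0.1 -10.5  -7.2]
-55,0,154 world [0.5125 0.0042 0.154 ] -> tool mm [  0.  -21.6  -9.8]
```

View pics/p5.png

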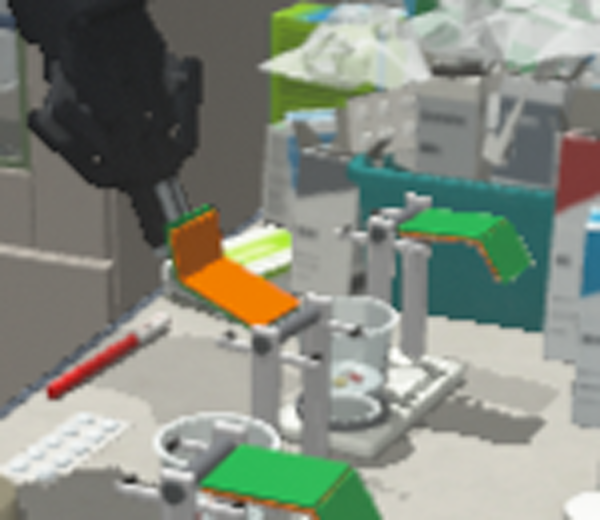

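It's moving up at about 2.5 N. Continuing along the arc.

```bash
python3 -m handwheel '0 -5 -4 0 0 0 0; 0 -10 -7 0 0 0 0; 0 -16 -9 0 0 0 0; 0 -22 -10 0 0 0 0; 0 -28 -9 0 0 0 0'; python3 goal.py -40,0,156 -20,0,156 0,0,154
python3 - <<'E'
from h import *
v=V("side");v.crop("pics/p6.png",190,100,150,130,4)
E
```

```text
clock: 7.35
tcp_pos: [0.5194, 0.0037, 0.1568]
orientation: [-1.836, 2.154, -0.49]
contact_force: [-2.1, 0.6, 3.7]
grip_width: 0.0003
t 7.35 tcp [0.5194 0.0037 0.1568] F [-2.12  0.64  3.74] grip 0.0003
in bay: x,y,z mm -48.2 0.5 156.8
tool axes (rows x,y,z in world)
 [[-0.162 -0.987  0.015]
 [-0.896  0.14  -0.421]
 [ 0.413 -0.082 -0.907]]
turn deg 1 [ -1.8  38.6 174.7] | turn deg -1 [-24.9  -1.1  -1.1] | 
-40,0,156 world [0.5274 0.0021 0.156 ] -> tool mm [ 0.3 -7.1  4.1]
-20,0,156 world [ 0.5472 -0.0007  0.156 ] -> tool mm [ -0.1 -25.2  12.5]
0,0,154 world [ 0.567  -0.0035  0.154 ] -> tool mm [ -0.6 -42.5  22.8]
```

View pics/p6.png

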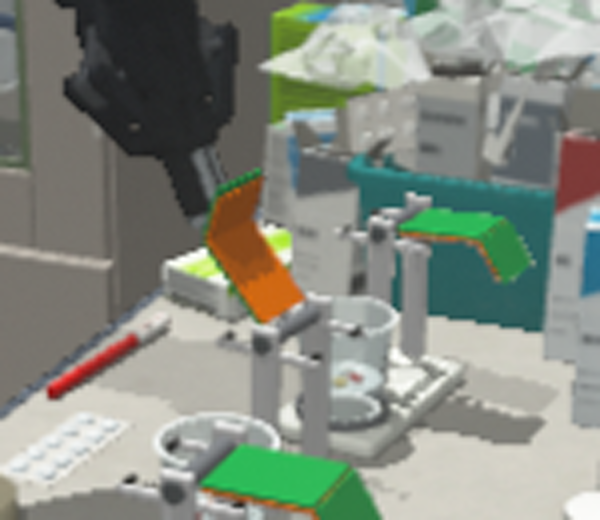

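```bash
python3 -m handwheel '0 -8 2 0 0 0 0; 0 -16 6 0 0 0 0; 0 -24 11 0 0 0 0; 0 -32 16 0 0 0 0; 0 -40 20 0 0 0 0'; python3 goal.py 15,0,154 35,0,150 45,0,145
python3 - <<'E'
from h import *
v=V("side");v.crop("pics/p7.png",190,100,150,130,4)
E
```

```text
clock: 8.02
tcp_pos: [0.5634, -0.0038, 0.1547]
orientation: [-1.837, 2.155, -0.49]
contact_force: [-0.3, 0.1, 0.5]
grip_width: 0.0002
t 8.03 tcp [ 0.5634 -0.0038  0.1547] F [-0.33  0.11  0.52] grip 0.0002
in bay: x,y,z mm -3.5 -0.8 154.7
tool axes (rows x,y,z in world)
 [[-0.162 -0.987  0.016]
 [-0.897  0.14  -0.42 ]
 [ 0.412 -0.082 -0.907]]
turn deg 1 [ -1.8  38.5 174.7] | turn deg -1 [-24.8  -1.2  -1.1] | 
15,0,154 world [ 0.5819 -0.0056  0.154 ] -> tool mm [ -1.2 -16.5   8.3]
35,0,150 world [ 0.6017 -0.0084  0.15  ] -> tool mm [ -1.7 -33.   20.4]
45,0,145 world [ 0.6116 -0.0098  0.145 ] -> tool mm [ -2.  -39.9  29.1]
```

View pics/p7.png

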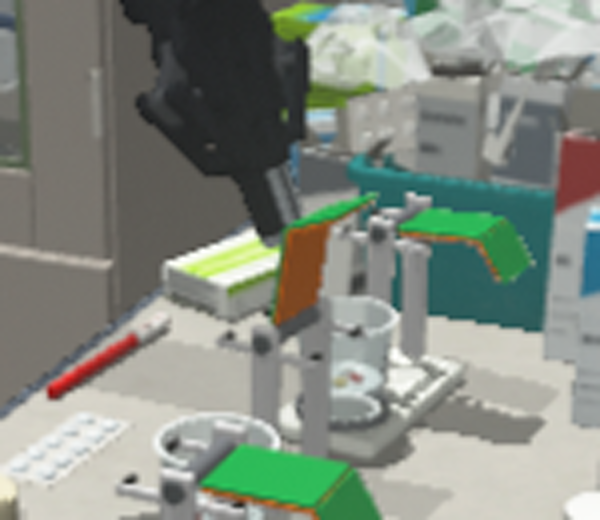

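```bash
python3 -m handwheel '-1 -9 4 -3 0 0 0; -1 -17 9 -6 0 0 0; -1 -25 15 -9 0 0 0; -2 -33 22 -12 0 0 0; -2 -39 29 -15 0 0 0; -2 -41 36 -18 0 0 0'; python3 goal.py 42,0,130 42,0,115 42,0,108 42,0,105
python3 - <<'E'
from h import *
v=V("side");v.crop("pics/p8.png",190,100,150,130,4)
E
```

```text
clock: 8.82
tcp_pos: [0.6156, -0.0105, 0.1396]
orientation: [-1.99, 2.341, -0.154]
contact_force: [-0.4, 0.4, -0.3]
grip_width: -0.0003
t 8.82 tcp [ 0.6156 -0.0105  0.1396] F [-0.38  0.36 -0.25] grip -0.0003
in bay: x,y,z mm 49.1 -0.1 139.6
tool axes (rows x,y,z in world)
 [[-0.162 -0.987  0.015]
 [-0.98   0.159 -0.119]
 [ 0.115 -0.034 -0.993]]
turn deg 1 [ -1.5  10.6 178.4] | turn deg -1 [-6.8 -0.9 -1.2] | 
42,0,130 world [ 0.6086 -0.0094  0.13  ] -> tool mm [-0.1  8.2  8.7]
42,0,115 world [ 0.6086 -0.0094  0.115 ] -> tool mm [-0.3 10.  23.6]
42,0,108 world [ 0.6086 -0.0094  0.108 ] -> tool mm [-0.4 10.8 30.5]
42,0,105 world [ 0.6086 -0.0094  0.105 ] -> tool mm [-0.5 11.1 33.5]
```

View pics/p8.png

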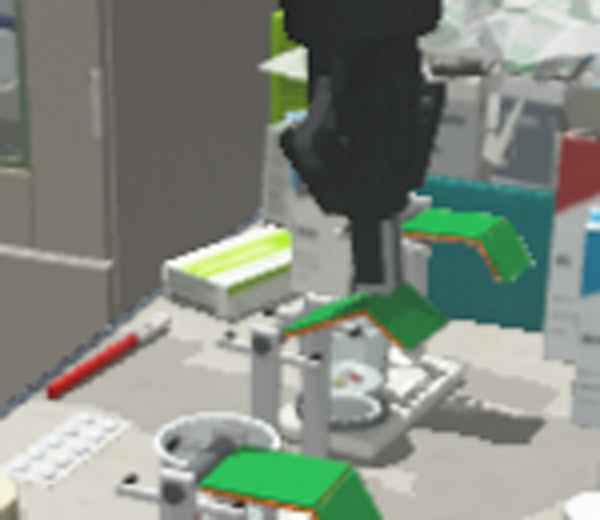

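Now on the green face at about 150°. Next I'll press down near the free end.

```bash
python3 -m handwheel '0 3 6 -3 0 0 0; 0 5 12 -6 0 0 0; 0 7 18 -7 0 0 0; 0 8 23 -7 0 0 0; 0 8 27 -7 0 0 0; 0 8 29 -7 0 0 0'; python3 goal.py 45,0,108 45,0,106 45,0,104
python3 - <<'E'
from h import *
v=V("side");v.crop("pics/p9.png",190,100,150,130,4)
E
```

```text
clock: 9.62
tcp_pos: [0.6097, -0.0097, 0.1119]
orientation: [2.025, -2.383, 0.014]
contact_force: [-12.1, -0.4, 27.7]
grip_width: 0.0001
t 9.62 tcp [ 0.6097 -0.0097  0.1119] F [-12.07  -0.43  27.74] grip 0.0001
in bay: x,y,z mm 43.2 -0.2 111.9
tool axes (rows x,y,z in world)
 [[-0.161 -0.987  0.016]
 [-0.987  0.161  0.003]
 [-0.005 -0.016 -1.   ]]
turn deg 1 [ -1.5  -0.2 178.7] | turn deg -1 [ 0.2 -0.9 -1.3] | 
45,0,108 world [ 0.6116 -0.0098  0.108 ] -> tool mm [-0.3 -1.8  3.9]
45,0,106 world [ 0.6116 -0.0098  0.106 ] -> tool mm [-0.4 -1.8  5.9]
45,0,104 world [ 0.6116 -0.0098  0.104 ] -> tool mm [-0.4 -1.8  7.9]
```

View pics/p9.png

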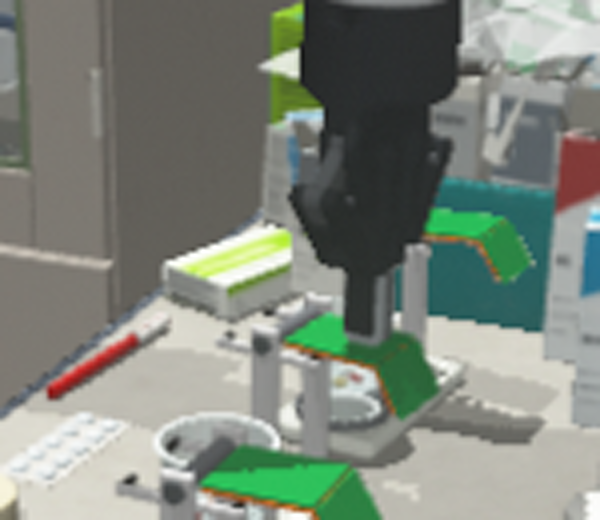

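Contact is 28 N vertical at z=0.112, so it is at or near the stop. One slight extra press, then lift clear and inspect.

```bash
python3 -m handwheel '0 -1 1 0 0 0 0; 0 -1 1 0 0 0 0'; python3 goal.py | head -2; python3 -m handwheel '0 0 -10 0 0 0 0; 0 0 -40 0 0 0 0; 0 0 -80 0 0 0 0; 0 50 -120 0 0 0 0; 0 100 -130 0 0 0 0; 0 150 -130 0 0 0 0; 0 150 -130 0 0 0 0'; python3 ov.py .566 -.004 -.14 3.14159 9;python3 - <<'E'
from h import *
v=V("top");v.crop("pics/p10t.png",130,110,230,130,3.4)
v=V("side");v.crop("pics/p10.png",190,130,150,130,4)
E
```

```text
clock: 9.93
tcp_pos: [0.6098, -0.0098, 0.1119]
orientation: [2.024, -2.382, 0.013]
contact_force: [-14.7, -0.2, 29.0]
grip_width: -0.0
t 9.93 tcp [ 0.6098 -0.0098  0.1119] F [-14.73  -0.2   28.97] grip -0.0
in bay: x,y,z mm 43.2 -0.3 111.9
clock: 10.8
tcp_pos: [0.4606, 0.0162, 0.2392]
orientation: [2.026, -2.381, 0.015]
contact_force: [1.5, -0.5, 0.1]
grip_width: 0.0
```

View pics/p10t.png

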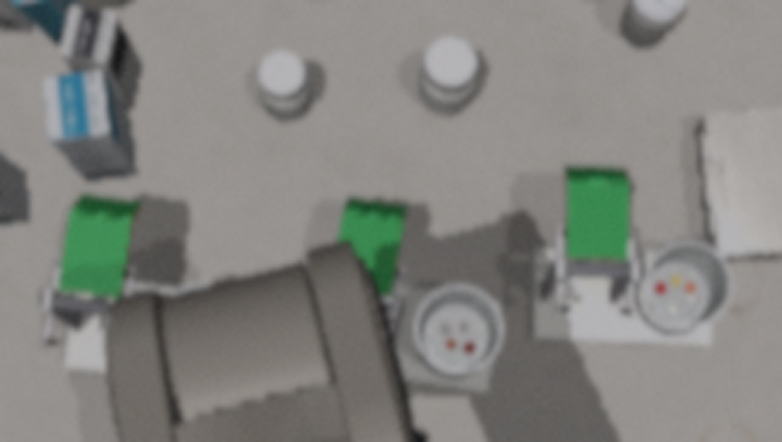

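View pics/p10.png

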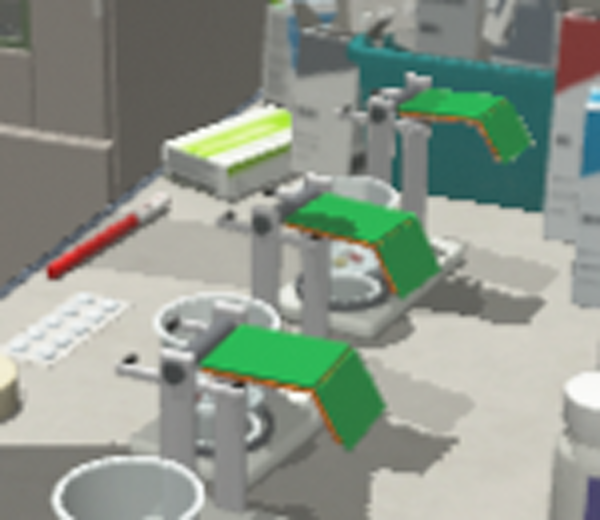

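View pics/ov_side9.png

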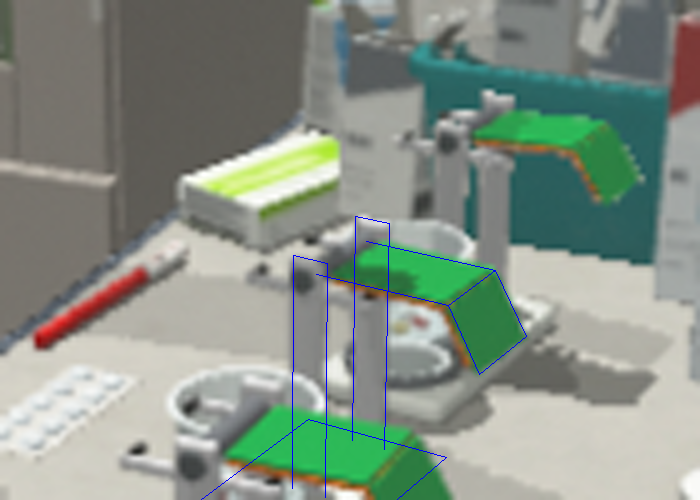

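```bash
python3 -c "
from h import *
print(workorder.hand_in()); print(readout.get_obs()['clock'])"
```

```text
the job is handed in; nothing more can be done
None
the job is handed in; nothing more can be done
```

The amber paddle on the middle bay is flipped and pressed down, and I handed the job in at about 11 s of the 35 s allowed. The fingers stayed shut throughout and only pushed; nothing was pinched.

**What went wrong on the way:** my first push, straight ahead with the tool vertical, jammed on the lip's edge. The last reading was about 113 N at the wrist, close to the 120 N limit, and I could only see the force at the end of that move. I backed off, tilted the tool about 25° and pushed the lip up and over at no more than about 5 N at the readings. Then I pressed the green face down at about 30 N. While tilting, joints 4 and 7 came right up to their limits (2.44 and -2.96 as printed, rounded).

**Last checks:**
- **Paddle position:** a slight extra press moved the paddle no further. After lifting clear, its outline at the full-over angle matched the side picture, flat and green like the other two.
- **Other things nearby:** both neighbour paddles, bay_a's cup, the right-hand cup and the two bottles looked unmoved in the top view. The arm hid the left-hand cup there, but the side view showed nothing wrong with it. I did not check the tape roll or blister strip separately, and the arm never went down near them.
- **Robot:** it stood clear of everything, with the contact force near zero.

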